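# Load the lacquering jig: carrier and mask onto two dowels, then clamp

### The arm

A 6-joint arm with a two-finger parallel gripper is mounted at the origin on a cart in front of the work surface, level with it; the furniture and walls round the work are solid. World frame = base frame: x ahead of the robot, y to its left, z up, the work surface at z = 0. Lengths are in mm, angles in degrees, forces in N, time in s.
With the tool pointing down it reaches from about 300 to 850 mm from the base axis. Payload 4.2 kg.
Tool frame: the origin (TCP) lies between the finger pads; the fingertips stand 11 mm ahead of it and the grasp point (between the pads) lies 8 mm behind it (env.tips_ahead is the distance from the TCP to the fingertips, in mm); z points along the fingers, y is the line along which they close (so a half turn about z gives the same grasp; the last joint's range is limited). The gripper opens to 91 mm and grips with 3 to 60 N. Pads are 32 mm wide; open, the fingers measure 118 mm over their backs; the gripper's body (76 mm by 178 mm) begins 60 mm behind the grasp point.
Start: joints at [62.796, 18.312, 89.639, -0, 72.044, -1.146], TCP at [252.592, 516.565, 224.976] pointing down, gripper open.
Joint ranges: [-177.97, 177.97], [-48.28, 115.42], [12.27, 149.76], [-77.06, 257.06], [2.81, 150.46], [-146.56, 146.56]. Speed limits (degrees/s): [147.25, 147.25, 180, 180, 180, 180].

### API

Orientations are given as [roll, pitch, yaw] about the fixed x, y, z axes, in that order (R = Rz(yaw) Ry(pitch) Rx(roll)).
In Python, from workcell import env, cams gives the robot as it stands.
- The arm moves only by the tool step_arm, never from a script. Its arguments are lists of equal length, an entry for each row: "linear": the shift along the tool's x, y, z in units of 30 cm (1.0 is 30 cm), a list of three; "turn": the turn about the tool's z in units of 360 degrees (1.0 is 360 degrees). In form: {"linear": [[tx, ty, tz], ...], "turn": [turn, ...]}. A call has 1 to 20 rows; each row is the pose to reach, as a shift and turn from the pose commanded when the call began, along the tool's axes at that moment, turning the shorter way round; what a row does not reach only later rows make up. A row lasts 1/8 s, in which the tool goes at most 62.5 mm and 10.7 degrees, less where a joint would pass 70% of its speed; a pose out of reach is approached as far as the arm can. A call with a number of a shift or a turn outside -1 to 1 is refused whole. A call with a gripper value outside its range is refused whole. "fingers" is the closure, from -1 (fully open) to 1 (shut), so that 0 is half open, set as the call begins (left out, the last holds). The fingers move at their own pace and stop on an object; "force" is the grip in N (left out, the last holds). Time passes only in rows, so rows that repeat a pose let the fingers close. It gives the time, the measured TCP pose, the force, the opening and the grip force at its end, in the units of the state.
- env.state(): the state, without advancing time (a new reading comes with each control period).
- cams.grab_frame(name): name is "scene" or "top"; returns a dict with "color" (400x640x3 uint8, blue, green, red), "fx", "fy", "cx", "cy" (pixels), "extrinsics" (4x4, takes a point from camera to world coordinates). Camera axes: x right, y down, z forward; pixel columns grow to the right and rows downward; lengths in mm; the calibration is good to about 2 mm. A picture is of the moment at which its call begins. There is no depth.
- env.job_done(): hands the job in; it is judged then, once.
The state is a dict: "time_s": time; "qpos": joint angles; "qvel": joint speeds; "effort": joint torques, N m; "ee_pos": TCP position; "ee_rot": TCP orientation; "force": force on the tool from outside, world axes, zero at the start; "torque": the same for the moment, N m; "gripper_width": finger opening in mm; "gripper_force": force on a finger pad.
Only numpy, scipy, OpenCV 4.12 (cv2) and the standard library are available. Lean on these libraries where they do the work, as an engineer would, in place of code of your own. Each camera call takes 0.05 s, during which the arm holds its last target. There are 200 camera calls.

### The job

Get the circuit board ready for lacquering: put the plastic carrier, with its board lying in it, onto the jig's two dowels, put the steel mask that fits (the longer one) over the same dowels on top of it, both fully home, and turn the jig's swing clamp right over the mask's end so it holds the stack down. The clamp may be in the way to begin with, so turn it aside first if need be. Leave the shorter mask, the multimeter and the two bottles where they are.

Things in the scene. Friction and masses are not known exactly. Their poses are not given: they have to be found in the camera images.
- jig_big_dowel (a point): foot of the jig's thicker dowel (upright, steel, 12 mm diameter, 33 mm tall, its top 9 mm tapered to a 4 mm nose), at the jig's top face, 16 mm above the bench. Jig: dark steel base fixed to the bench, H-shaped in plan, 214 x 84 mm; its middle 72 mm is only 38 mm wide, for fingers. Axes are the jig's: y from small dowel to big, x across, z up.
- jig_small_dowel (a point): foot of the jig's thinner dowel (8 mm diameter, same height and taper, nose 2.4 mm), 116 mm from the big one along the jig's -y. Axes as the jig's.
- clamp_pivot (a point): pivot axis of the swing clamp, on a 16 mm post (24 mm at its foot) of the jig, 42 mm beyond the big dowel along the jig's y; the point lies at the underside of the clamp's bar, 36 mm above the jig's top face and 2 mm above the top of a seated mask. Axes as the jig's.
- clamp (a joint): swing clamp: steel bar 14 mm wide, 8 mm thick, turns level; 36 mm jaw one side of the pivot, 44 mm tail the other. 0 = parked: jaw along jig +x, tail -x. 1.571 = fully over: jaw along jig -y over the plates' end, tail +y. Grows clockwise from above; stops at both. Light friction (about 1.5 N at the knob), stays where left. Plates pass below 0.3 only.
- clamp_knob (a point): middle of the clamp's upright black knob (14 mm diameter, 29 mm tall) on the tail, 36.5 mm from the pivot axis; the point is 75 mm above the bench, 15 mm above the bar's top face, 14 mm below the knob's top.
- carrier_center (a point): board carrier: grey plastic plate 160 (its y) x 60 (x) x 14 mm, about 0.2 kg, the board in a nest in its middle. Its ends (44 mm long) are 14 mm thick; the middle 72 mm clears the bench by 6 mm (6 to 14 mm high), grasp it there across the width. The point is its centre, 10 mm above its underside. z up. Fits the dowels one way round only.
- carrier_bore (a point): underside centre of the carrier's round through-bore (13.5 mm, for the big dowel), 58 mm from the carrier's centre along its +y, 10 mm below it. On the big dowel's foot point when seated.
- carrier_slot (a point): underside centre of the carrier's slot (9.5 mm wide in x, 14.5 mm long in y, for the small dowel), 58 mm from the centre along -y, 10 mm below it. On the small dowel's foot point when seated.
- board_center (a point): centre of the green circuit board (48 x 68 mm, 2 mm thick, its parts rise 12 mm above its underside), loose in the carrier's 4 mm deep nest with 0.8 mm play all round, 1 mm above point carrier_center. Carry the carrier level.
- mask_center (a point): the mask that fits: bare steel frame 160 (its y) x 60 (x) x 20 mm, about 0.2 kg, with three windows and two cross bars. Its ends (44 mm long) are 20 mm thick; between them 72 mm of side rails, 12 to 20 mm above its underside: grasp it there across the width. The point is its middle, 16 mm above its underside. z up. Fits the dowels one way round only.
- mask_bore (a point): underside centre of the mask's round through-bore (13.5 mm, for the big dowel), 58 mm from the mask's centre along its +y, 16 mm below it. 14 mm above the big dowel's foot point when seated on the carrier.
- mask_slot (a point): underside centre of the mask's slot (9.5 mm wide in x, 14.5 mm long in y, for the small dowel), 58 mm from the centre along -y, 16 mm below it. 14 mm above the small dowel's foot point when seated on the carrier.
- short_mask_center (a point): mask of another job, does not fit, to be left alone: same make but only 136 mm long, holes 92 mm apart, two windows, one cross bar; 60 mm wide, 20 mm high. The point is 16 mm above its underside, y along its length.
- multimeter: multimeter lying on the bench, 128 (its x) x 68 x 37 mm; bystander. Origin at the middle of its underside.
- cleaner_bottle: white bottle with a blue nozzle cap, 46 mm diameter, 117 mm tall, standing; bystander. Origin at the middle of its underside.
- flux_bottle: small amber bottle with a white nozzle cap, 33 mm diameter, 82 mm tall, standing; bystander. Origin at the middle of its underside.

How it is judged:
By the outcome, as a careful person would: the job done as asked, in the order asked, and still so for the second after the job is handed in, with the robot touching nothing.
It also fails if it takes over 72 s, if anything falls off the work surface, if the arm or the gripper's body presses on something with over 40 N, if the wrist force passes 120 N, or if a joint passes its speed limit or range.

## Working session

There is one attempt and no reset: what is moved stays moved. The work goes in short steps, Python scripts to look and compute and a tool call to move; the robot and the scene stay as the last step left them, time stands still between calls to the robot, and variables do not carry over. Pictures are saved under pics/ and viewed, at most 10 in all, crops included, and the job is handed in when it is done.

Besides the shell and the picture viewer there is one more tool, called after "Emit:" as name([rows], argument=value, ...), one row to a line, values as JSON. step_arm: Moves the arm, as the interface text tells. Its arguments: {"type":"object","properties":{"linear":{"type":"array"},"turn":{"type":"array"},"fingers":{"type":"number"},"force":{"type":"number"}},"required":["linear","turn"]}

```bash
mkdir -p pics; ls
python3 - <<'E'
from workcell import env,cams
import cv2,numpy as np
for n in("scene","top"):
    f=cams.grab_frame(n);cv2.imwrite(f"pics/{n}0.png",f["color"]);print(n,f["fx"],f["fy"],f["cx"],f["cy"],np.round(f["extrinsics"],3).tolist())
s=env.state();print(s["ee_pos"],s["ee_rot"],s["time_s"],s["gripper_width"])
E
```

```text
pics
scene 386.91200248486183 386.91200248486183 314.2730904208943 196.95815000995563 [[0.606, -0.323, 0.727, -279.663], [-0.796, -0.245, 0.554, -599.287], [-0.001, -0.914, -0.405, 507.06], [0.0, 0.0, 0.0, 1.0]]
top 420.5074129389953 420.5074129389953 325.36588046736165 194.32232015884117 [[-0.024, -0.987, 0.162, 288.512], [-1.0, 0.022, -0.014, 4.944], [0.01, -0.162, -0.987, 1329.81], [0.0, 0.0, 0.0, 1.0]]
[252.39454736 516.16223226 224.22221465] [-1.79911283e+02 -6.32914874e-04  1.53941967e+02] 0.1 91.18484758657664
```

View pics/top0.png

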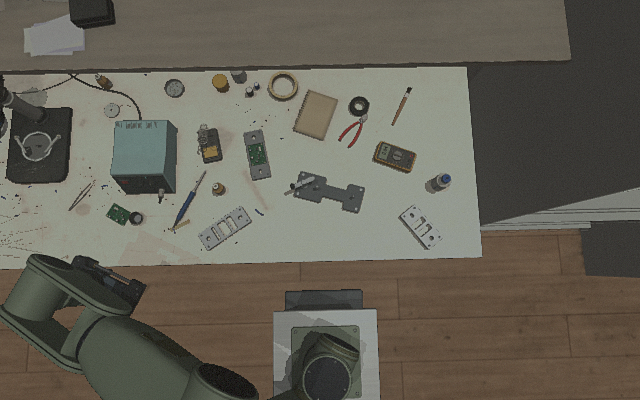

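View pics/scene0.png

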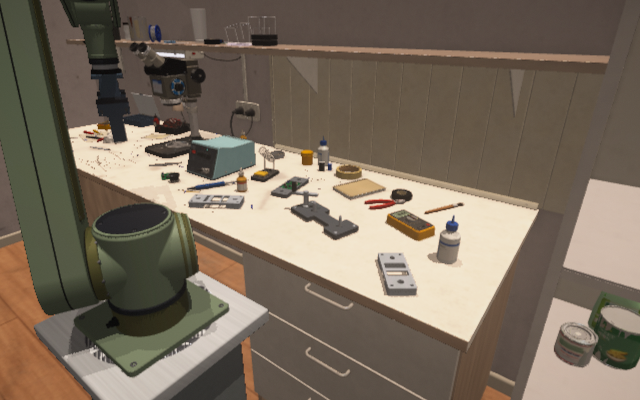

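The top view shows the carrier at (257,155), the long mask with three windows at (225,229), the jig at (330,192) with the clamp at its left end (300,185), and the short mask at (420,226). I'll zoom in on the working area.

```bash
cat > h.py <<'E'
from workcell import env,cams
import cv2,numpy as np
def ray(f,u,v,z):
    E=f["extrinsics"];d=E[:3,:3]@[(u-f["cx"])/f["fx"],(v-f["cy"])/f["fy"],1];o=E[:3,3]
    return (o+d*(z-o[2])/d[2])[:2]
def proj(f,p):
    E=f["extrinsics"];c=E[:3,:3].T@(np.array(p,float)-E[:3,3]);return c[0]/c[2]*f["fx"]+f["cx"],c[1]/c[2]*f["fy"]+f["cy"]
def crop(f,x,y,w,h,k,name):
    cv2.imwrite(name,cv2.resize(f["color"][y:y+h,x:x+w],None,fx=k,fy=k,interpolation=cv2.INTER_CUBIC))
E
python3 - <<'E'
from h import *
f=cams.grab_frame("top");crop(f,190,122,180,132,4.4,"pics/c1.png")
E
```

```text
(no output)
```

View pics/c1.png

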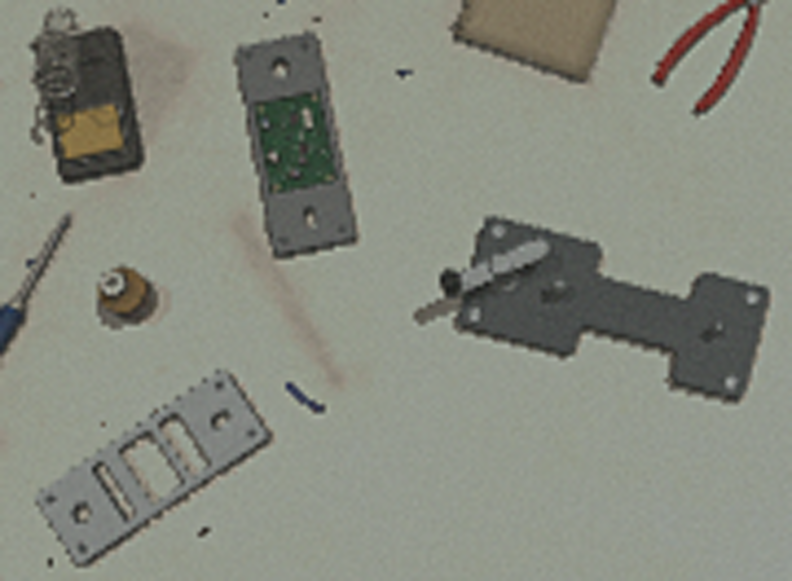

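The zoom shows the carrier bore at crop (280,67) and its slot at (309,215), so carrier +y is up in the image. Jig +y points left, and the clamp is part way over, with its jaw at (545,245) and knob at (450,283). Next is a denoised composite for accurate points.

```bash
cat >> h.py <<'E'
def avg(n,k=10):
    fs=[cams.grab_frame(n) for _ in range(k)];f=fs[0];f["color"]=np.mean([g["color"] for g in fs],0);return f
def tile(f,x,y,w,h,k):
    c=f["color"][y:y+h,x:x+w];c=(c-c.min())/(c.max()-c.min());c=(255*c**.6).astype(np.uint8)
    return cv2.resize(c,None,fx=k,fy=k,interpolation=cv2.INTER_CUBIC)
E
python3 - <<'E'
from h import *
import pickle
t=avg("top",6);s=avg("scene",6);pickle.dump((t,s),open("f0.pkl","wb"))
A=np.hstack([tile(t,286,160,80,60,5),tile(s,285,183,80,60,5)])
B=np.hstack([tile(t,195,200,57,43,7)[:300,:399],tile(s,185,188,66,50,6)[:300,:396]])
B=cv2.copyMakeBorder(B,0,0,0,800-B.shape[1],0)
cv2.imwrite("pics/c2.png",np.vstack([A,B]))
E
```

```text
(no output)
```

View pics/c2.png

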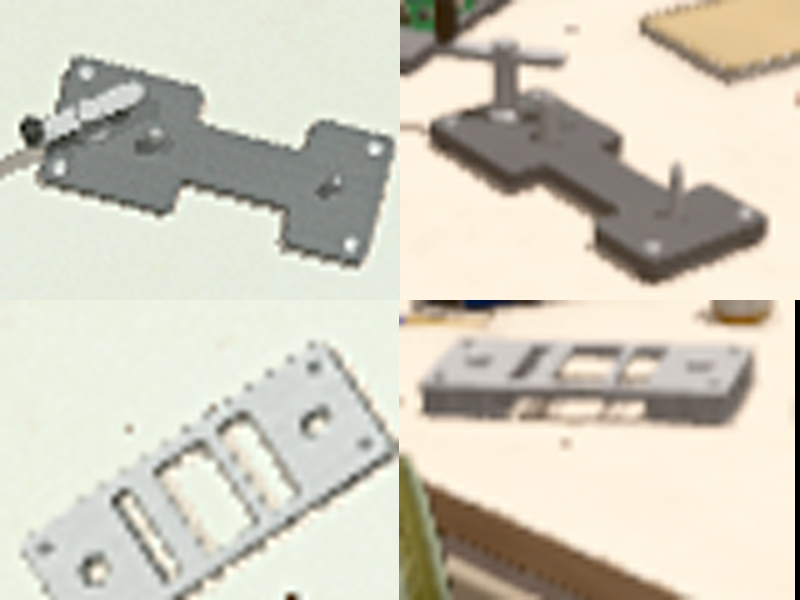

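In the composite, the dowels show in the scene tile with the small tip at (676,165) and the big tip at (545,95). In the top tile their feet are near (150,142) and (330,188). The long mask's left hole (95,568) looks round and its right hole (316,420) narrower. I'll measure these next.

```bash
cat > m.py <<'E'
from h import *
import pickle
t,s=pickle.load(open("f0.pkl","rb"))
def P(f,X,Y,x,y,k,z): return ray(f,(X+.5)/k-.5+x,(Y+.5)/k-.5+y,z)
T=lambda X,Y,z:P(t,X,Y,286,160,5,z); S=lambda X,Y,z:P(s,X-400,Y,285,183,5,z)
pr=lambda n,*a:print(n,*[np.round(q,1) for q in a])
print("dots",[np.round(T(*q,16)) for q in((86,72),(60,167),(376,148),(350,243))])
print("dotsS",[np.round(S(*q,16)) for q in((452,121),(653,247),(745,214))])
pr("small foot/tip S",S(676,213,16),S(676,165,49)); pr("big foot/tip S",S(547,140,16),S(545,95,49))
pr("small T",T(328,188,16),T(337,174,49)); pr("big T",T(150,145,16),T(156,128,49))
pr("pivot S", S(507,45,60)); pr("bar ends T",T(145,90,60),T(20,150,60)); pr("knob T",T(33,130,89))
g=cv2.cvtColor(t["color"].astype(np.uint8),cv2.COLOR_BGR2GRAY).astype(float)
def hole(u,v,z,ax,r=5):
    ys,xs=np.mgrid[int(v)-r:int(v)+r+1,int(u)-r:int(u)+r+1];w=g[ys,xs];m=np.median(w);d=np.abs(w-m);d[d<14]=0
    d[np.hypot(xs-u,ys-v)>4.2]=0
    pts=np.array([ray(t,a,b,z) for a,b in zip(xs.ravel(),ys.ravel())]);W=d.ravel();c=W@pts/W.sum()
    q=pts-c;l=q@ax;n=q@[-ax[1],ax[0]];return c,np.sqrt(W@l**2/W.sum()),np.sqrt(W@n**2/W.sum()),W.sum()
for nm,a,b,z in(("carrier",(190+280/4.4,122+67/4.4),(190+309/4.4,122+215/4.4),14),("mask",(195+95/7,200+268/7),None,20)):
    if b is None: a=(195+95/7,200+268/7);b=(195+316/7,200+120/7)
    ax=ray(t,*a,z)-ray(t,*b,z);ax/=np.linalg.norm(ax)
    h=[hole(*q,z,ax) for q in(a,b)]
    for q in h: pr(nm,*q)
    d=h[0][0]-h[1][0];pr(" ctr,len,ang",(h[0][0]+h[1][0])/2,np.linalg.norm(d),np.degrees(np.arctan2(d[1],d[0])))
hsv=cv2.cvtColor(t["color"].astype(np.uint8),cv2.COLOR_BGR2HSV)
def rect(u,v,z,mask):
    cs=cv2.findContours(mask.astype(np.uint8),cv2.RETR_EXTERNAL,2)[0];c=max((c for c in cs if cv2.contourArea(c)>150),key=lambda c:cv2.pointPolygonTest(c,(u,v),True))
    p=np.array([ray(t,*q[0],z) for q in c],np.float32);return cv2.minAreaRect(p)
print("bg",g[215,280],"mask",g[240,215:230])
fg=g<np.median(g[200:250,260:285])-18
print("carrier rect",rect(257,155,8,fg),"mask rect",rect(225,229,11,fg))
E
python3 m.py
```

```text
dots [array([571.,  57.]), array([510.,  75.]), array([ 518., -126.]), array([ 458., -107.])]
dotsS [array([510.,  74.]), array([ 455., -108.]), array([ 515., -126.])]
small foot/tip S [493.8 -96.3] [ 486.4 -100.2]
big foot/tip S [523.3  13.3] [515.2   8.5]
small T [493.  -94.6] [496.5 -97.9]
big T [523.1  17.5] [527.8  13.2]
pivot S [538.8  54.7]
bar ends T [549.7  19.4] [513.9  96.7]
knob T [520.8  86.7]
carrier [698.1 215.9] 4.3 3.1 562.0
carrier [585.6 194.1] 4.7 1.9 334.0
 ctr,len,ang [641.8 205. ] 114.6 11.0
mask [374.9 354.4] 3.9 3.7 751.0
mask [438.7 257. ] 4.4 2.7 677.0
 ctr,len,ang [406.8 305.7] 116.4 123.2
bg 149.0 mask [130. 131. 128.  88. 116. 134. 123. 101.  63. 147. 145. 143. 155. 149.
 151.]
carrier rect ((640.8658447265625, 205.93777465820312), (165.028564453125, 65.10954284667969), 10.853419303894043) mask rect ((405.57159423828125, 305.56549072265625), (65.85836029052734, 164.04478454589844), 33.4155158996582)
```

Measurements:

| Item | Centre (x, y) | +y direction |
|---|---|---|
| Carrier | (641.5, 205.5) | 11° |
| Mask | (406.3, 305.6), bore at the far-left end | 123.3° |
| Jig (midpoint of dowels) | about (510, -40.5) | 74° |

The clamp pivot is at about (537, 55.5) and the knob at about (520, 88), which puts the clamp at about 46°. The clamp gets parked first.

```bash
cat >> h.py <<'E'
def go(*ts):
    "targets (x,y,z,phi of tool y); prints linear, turn from the present pose"
    s=env.state();r=np.radians(s["ee_rot"]);yaw=s["ee_rot"][2];c,n=np.cos(r[2]),np.sin(r[2])
    print("at",np.round(s["ee_pos"],1),"phi",round(yaw-90,1),"t",round(s["time_s"],2),"F",np.round(s["force"],1),"w",round(s["gripper_width"],1),"g",round(s["gripper_force"],1))
    for x,y,z,p in ts:
        d=np.array([x,y,z])-s["ee_pos"];L=np.array([c*d[0]+n*d[1],n*d[0]-c*d[1],-d[2]])/300
        print(np.round(L,4).tolist(),round(((yaw-90-p+180)%360-180)/360,4))
E
python3 - <<'E'
from h import *
go((520.3,87.7,150,28),(520.3,87.7,76,28))
E
```

```text
at [252.6 516.6 225. ] phi 63.9 t 0.75 F [-0.3 -0.1 -0. ] w 90.8 g 0.0
[-1.4297, -0.8923, 0.25] 0.0999
[-1.4297, -0.8923, 0.4966] 0.0999
```

Emit:
step_arm([
  [-0.72,-0.45,0.12],
  [-0.72,-0.45,0.12],
  [-0.72,-0.45,0.12],
  [-0.72,-0.45,0.12],
  [-0.72,-0.45,0.12],
], turn=[0.05,0.05,0.05,0.05,0.05], fingers=0, force=10)

```text
time_s: 1.38
ee_pos: [388.4, 297.4, 188.6]
ee_rot: [-179.9, 0.0, 135.7]
force: [-0.5, 0.4, -0.1]
gripper_width: 46.3
gripper_force: 0.0
```

```bash
python3 -c "
from h import *
go((520.3,87.7,130,28),(520.3,87.7,76,28))"
```

```text
at [388.4 297.4 188.6] phi 45.7 t 1.38 F [-0.5  0.4 -0.1] w 46.3 g 0.0
[-0.8029, -0.1925, 0.1953] 0.049
[-0.8029, -0.1925, 0.3753] 0.049
```

Emit:
step_arm([
  [-0.803,-0.193,0.12],
  [-0.803,-0.193,0.15],
  [-0.803,-0.193,0.195],
  [-0.803,-0.193,0.195],
  [-0.803,-0.193,0.195],
  [-0.803,-0.193,0.25],
  [-0.803,-0.193,0.31],
  [-0.803,-0.193,0.375],
  [-0.803,-0.193,0.375],
], turn=[0.049,0.049,0.049,0.049,0.049,0.049,0.049,0.049,0.049])

```text
time_s: 2.5
ee_pos: [518.9, 92.9, 75.8]
ee_rot: [-179.9, -0.1, 118.4]
force: [-0.4, -0.2, 1.0]
gripper_width: 45.3
gripper_force: 0.0
```

Emit:
step_arm([
  [0,0,0],
  [0,0,0],
  [0,0,0],
  [0,0,0],
], turn=[0,0,0,0], fingers=1, force=8)

```text
time_s: 3.0
ee_pos: [521.0, 91.8, 77.1]
ee_rot: [179.9, -0.0, 118.3]
force: [1.2, 2.3, 1.8]
gripper_width: 13.7
gripper_force: 8.0
```

```bash
python3 -c "
from h import *
a=lambda q:(537.4+36.5*np.cos(np.radians(q)),55.5+36.5*np.sin(np.radians(q)),76,q-90)
go(*[a(q) for q in (118,124,130,136,142,148,154,160,166)])"
```

```text
at [521.   91.8  77.1] phi 28.3 t 3.0 F [1.2 2.3 1.8] w 13.7 g 8.0
[-0.0109, -0.0086, 0.0037] 0.0008
[-0.0115, -0.0213, 0.0037] -0.0159
[-0.0135, -0.0339, 0.0037] -0.0326
[-0.0167, -0.0462, 0.0037] -0.0492
[-0.0212, -0.0581, 0.0037] -0.0659
[-0.0269, -0.0695, 0.0037] -0.0826
[-0.0338, -0.0802, 0.0037] -0.0992
[-0.0418, -0.0902, 0.0037] -0.1159
[-0.0507, -0.0992, 0.0037] -0.1326
```

Emit:
step_arm([
  [-0.011,-0.011,0],
  [-0.0115,-0.0213,0],
  [-0.0135,-0.0339,0],
  [-0.0167,-0.0462,0],
  [-0.0212,-0.0581,0],
  [-0.0269,-0.0695,0],
  [-0.0338,-0.0802,0],
  [-0.0418,-0.0902,0],
  [-0.05,-0.098,0],
  [-0.05,-0.098,0],
], turn=[0,-0.0159,-0.0326,-0.0492,-0.0659,-0.0826,-0.0992,-0.1159,-0.13,-0.13])

```text
time_s: 4.25
ee_pos: [502.4, 66.4, 76.9]
ee_rot: [179.7, 0.1, 165.0]
force: [0.6, 10.0, 0.3]
gripper_width: 13.8
gripper_force: 8.0
```

```bash
python3 -c "
from h import *
go()"
```

```text
at [502.4  66.4  76.9] phi 75.0 t 4.25 F [ 0.6 10.   0.3] w 13.8 g 8.0
```

Emit:
step_arm([
  [0,0,0],
  [0,0,0],
  [0,0,-0.1],
  [0,0,-0.25],
  [0,0,-0.25],
], turn=[0,0,0,0,0], fingers=0)

```text
time_s: 4.88
ee_pos: [503.5, 63.9, 154.6]
ee_rot: [179.9, 0.4, 165.1]
force: [-0.8, -0.3, 0.1]
gripper_width: 45.6
gripper_force: 0.0
```

```bash
python3 -c "
from h import *
go((641.5,205.5,90,-79),(641.5,205.5,14,-79))"
```

```text
at [503.5  63.9 154.6] phi 75.1 t 4.88 F [-0.8 -0.3  0.1] w 45.6 g 0.0
[-0.3229, 0.5744, 0.2152] 0.428
[-0.3229, 0.5744, 0.4685] 0.428
```

Emit:
step_arm([
  [-0.323,0.574,0],
  [-0.323,0.574,0],
  [-0.323,0.574,0],
  [-0.323,0.574,0],
  [-0.323,0.574,0],
  [-0.323,0.574,0.05],
  [-0.323,0.574,0.1],
  [-0.323,0.574,0.15],
  [-0.323,0.574,0.215],
  [-0.323,0.574,0.215],
  [-0.323,0.574,0.215],
  [-0.323,0.574,0.215],
  [-0.323,0.574,0.215],
  [-0.323,0.574,0.215],
  [-0.323,0.574,0.215],
  [-0.323,0.574,0.215],
  [-0.323,0.574,0.215],
], turn=[0.428,0.428,0.428,0.428,0.428,0.428,0.428,0.428,0.428,0.428,0.428,0.428,0.428,0.428,0.428,0.428,0.428], fingers=-1)

```text
time_s: 7.0
ee_pos: [638.9, 205.3, 86.2]
ee_rot: [180.0, 0.1, 11.1]
force: [-0.5, -0.3, -0.6]
gripper_width: 90.9
gripper_force: 0.0
```

Run:
```python
from h import *
go((641.5,205.5,14,-79))
A=tile(avg("top",2),215,115,110,85,4);B=tile(avg("scene",2),255,150,90,85,4)
cv2.imwrite("pics/p5.png",np.hstack([A,B]))
```

```text
at [638.9 205.3  86.2] phi -78.9 t 7.0 F [-0.5 -0.3 -0.6] w 90.9 g 0.0
[0.0085, 0.001, 0.2405] 0.0002
```

View pics/p5.png

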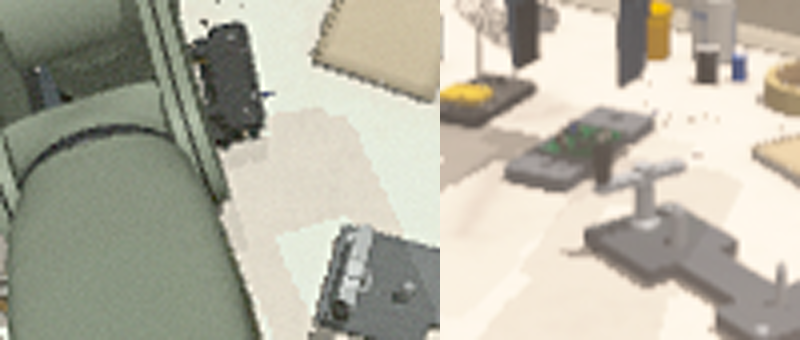

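The clamp is parked across the jig at top tile (355,270), and in the scene tile the fingers straddle the carrier. Next I descend and grip it.

Emit:
step_arm([
  [0.0085,0,0.08],
  [0.0085,0,0.15],
  [0.0085,0,0.2],
  [0.0085,0,0.237],
  [0.0085,0,0.237],
  [0.0085,0,0.237],
], turn=[0,0,0,0,0,0])

```text
time_s: 7.95
ee_pos: [642.4, 206.3, 16.6]
ee_rot: [-180.0, -0.1, 11.0]
force: [-0.0, -0.3, 0.5]
gripper_width: 91.3
gripper_force: 0.0
```

Emit:
step_arm([
  [0,0,0],
  [0,0,0],
  [0,0,0],
  [0,0,0],
  [0,0,0],
], turn=[0,0,0,0,0], fingers=1, force=25)

```text
time_s: 8.57
ee_pos: [641.9, 206.2, 16.1]
ee_rot: [-180.0, -0.0, 11.0]
force: [-0.4, -0.7, 1.0]
gripper_width: 59.3
gripper_force: 25.0
```

Emit:
step_arm([
  [0,0,-0.05],
  [0,0,-0.15],
  [0,0,-0.27],
  [0,0,-0.38],
  [0,0,-0.38],
  [0,0,-0.38],
], turn=[0,0,0,0,0,0])

```text
time_s: 9.32
ee_pos: [640.9, 205.8, 128.6]
ee_rot: [180.0, 0.1, 11.0]
force: [-0.4, 0.1, -2.6]
gripper_width: 59.7
gripper_force: 25.0
```

```bash
python3 -c "
from h import *
go((510,-39.9,125,-16))"
```

```text
at [640.9 205.8 128.6] phi -79.0 t 9.32 F [-0.4  0.1 -2.6] w 59.7 g 25.0
[-0.5849, 0.7205, 0.0121] -0.1749
```

Emit:
step_arm([
  [-0.06,0.07,0],
  [-0.15,0.18,0],
  [-0.25,0.31,0],
  [-0.35,0.43,0],
  [-0.45,0.55,0],
  [-0.53,0.65,0],
  [-0.57,0.7,0.01],
  [-0.585,0.7205,0.012],
  [-0.585,0.7205,0.012],
  [-0.585,0.7205,0.012],
  [-0.585,0.7205,0.012],
], turn=[-0.02,-0.045,-0.075,-0.1,-0.13,-0.155,-0.17,-0.175,-0.175,-0.175,-0.175])

```text
time_s: 10.7
ee_pos: [510.9, -39.1, 125.9]
ee_rot: [-180.0, -0.0, 74.0]
force: [0.4, 1.1, -2.5]
gripper_width: 59.7
gripper_force: 25.0
```

```bash
python3 -c "
from h import *
go((510,-39.9,70,-16),(510,-39.9,58,-16))"
```

```text
at [510.9 -39.1 125.9] phi -16.0 t 10.7 F [ 0.4  1.1 -2.5] w 59.7 g 25.0
[-0.0033, -0.0023, 0.1863] 0.0001
[-0.0033, -0.0023, 0.2263] 0.0001
```

Emit:
step_arm([
  [-0.003,-0.002,0.07],
  [-0.003,-0.002,0.13],
  [-0.003,-0.002,0.17],
  [-0.003,-0.002,0.183],
  [-0.003,-0.002,0.183],
], turn=[0,0,0,0,0])

```text
time_s: 11.32
ee_pos: [510.3, -40.2, 71.4]
ee_rot: [180.0, -0.0, 74.0]
force: [0.6, -0.2, -1.2]
gripper_width: 59.5
gripper_force: 25.0
```

Run:
```python
from h import *
go((510,-39.9,58,-16))
A=tile(avg("top",3),275,135,100,100,4);B=tile(avg("scene",3),275,160,100,100,4)
cv2.imwrite("pics/p6.png",np.hstack([A,B]))
```

```text
at [510.3 -40.2  71.4] phi -16.0 t 11.32 F [ 0.6 -0.2 -1.2] w 59.5 g 25.0
[0.0007, -0.0013, 0.0448] 0.0001
```

View pics/p6.png

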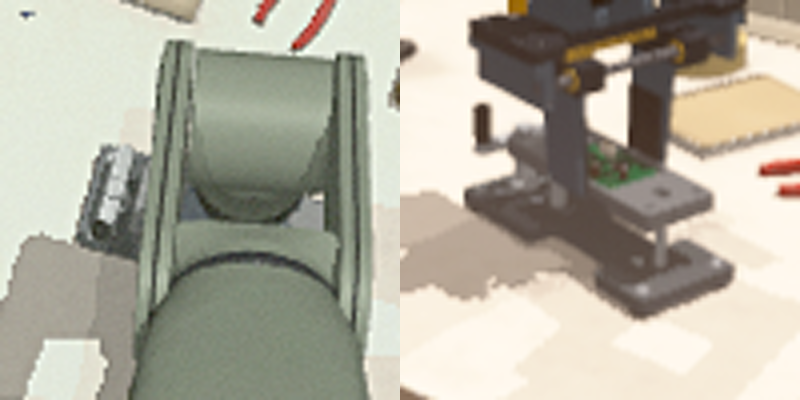

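The scene tile shows the slot at (661,192) directly above the small dowel at (661,245), and the board lying in its nest. I'll descend gently.

Emit:
step_arm([
  [0,0,0.02],
  [0,0,0.035],
  [0,0,0.05],
  [0,0,0.06],
  [0,0,0.07],
  [0,0,0.07],
], turn=[0,0,0,0,0,0])

```text
time_s: 12.38
ee_pos: [510.7, -40.9, 50.4]
ee_rot: [179.9, 0.0, 74.0]
force: [1.1, -5.5, -1.7]
gripper_width: 59.7
gripper_force: 25.0
```

Emit:
step_arm([
  [-0.004,0,0.01],
  [-0.004,0,0.025],
  [-0.004,0,0.04],
  [-0.004,0,0.05],
  [-0.004,0,0.057],
  [-0.004,0,0.061],
  [-0.004,0,0.063],
], turn=[0,0,0,0,0,0,0])

```text
time_s: 13.25
ee_pos: [510.1, -41.4, 32.0]
ee_rot: [180.0, -0.0, 74.0]
force: [0.2, -1.7, 6.8]
gripper_width: 59.2
gripper_force: 25.0
```

Seated at z 32 with a light upward reaction, so I release and rise.

Emit:
step_arm([
  [0,0,0],
  [0,0,0],
  [0,0,0],
  [0,0,-0.1],
  [0,0,-0.25],
  [0,0,-0.4],
  [0,0,-0.4],
], turn=[0,0,0,0,0,0,0], fingers=-1)

```text
time_s: 14.12
ee_pos: [511.8, -41.6, 154.7]
ee_rot: [179.6, -0.1, 74.0]
force: [0.5, 0.4, -0.3]
gripper_width: 91.2
gripper_force: 0.0
```

```bash
python3 -c "
from h import *
go((406.3,305.6,100,33.3))"
```

```text
at [511.8 -41.6 154.7] phi -16.0 t 14.12 F [ 0.5  0.4 -0.3] w 91.2 g 0.0
[1.0158, -0.6565, 0.1825] -0.1369
```

Emit:
step_arm([
  [0.99,-0.65,0],
  [0.99,-0.65,0],
  [0.99,-0.65,0],
  [0.99,-0.65,0],
  [0.99,-0.65,0],
  [0.99,-0.65,0.05],
  [0.99,-0.65,0.1],
  [0.99,-0.65,0.15],
  [0.99,-0.65,0.15],
  [0.99,-0.65,0.15],
], turn=[-0.137,-0.137,-0.137,-0.137,-0.137,-0.137,-0.137,-0.137,-0.137,-0.137])

```text
time_s: 15.38
ee_pos: [404.6, 296.9, 106.6]
ee_rot: [180.0, 0.0, 123.2]
force: [-0.5, 0.2, -0.1]
gripper_width: 91.4
gripper_force: 0.0
```

Run:
```python
from h import *
go((406.3,305.6,18,33.3))
A=tile(avg("top",3),275,135,100,100,4);B=tile(avg("scene",3),175,160,200,100,2)
B=cv2.copyMakeBorder(B,0,400-B.shape[0],0,0,0)
cv2.imwrite("pics/p7.png",np.hstack([A,B]))
```

```text
at [404.6 296.9 106.6] phi 33.2 t 15.38 F [-0.5  0.2 -0.1] w 91.4 g 0.0
[0.0213, 0.0206, 0.2952] -0.0002
```

View pics/p7.png

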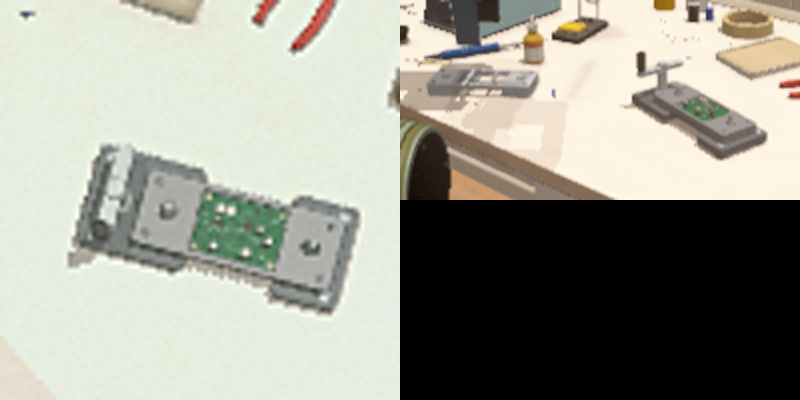

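The carrier lies flat on the jig with both dowels through it (168,210 and 312,247), the board is in its nest, and the clamp is parked. The mask is next.

Emit:
step_arm([
  [0.021,0.021,0.02],
  [0.021,0.021,0.1],
  [0.021,0.021,0.18],
  [0.021,0.021,0.25],
  [0.021,0.021,0.29],
  [0.021,0.021,0.295],
  [0.021,0.021,0.295],
], turn=[0,0,0,0,0,0,0])

```text
time_s: 16.55
ee_pos: [406.2, 306.9, 18.4]
ee_rot: [179.9, -0.0, 123.3]
force: [-0.1, -0.4, 0.7]
gripper_width: 90.8
gripper_force: 0.0
```

Emit:
step_arm([
  [0,0,0],
  [0,0,0],
  [0,0,0],
  [0,0,0],
  [0,0,0],
], turn=[0,0,0,0,0], fingers=1, force=30)

```text
time_s: 17.18
ee_pos: [406.2, 306.8, 18.3]
ee_rot: [179.9, -0.0, 123.3]
force: [-0.0, 0.1, 2.9]
gripper_width: 59.7
gripper_force: 30.0
```

Emit:
step_arm([
  [0,0,-0.05],
  [0,0,-0.18],
  [0,0,-0.3],
  [0,0,-0.4],
  [0,0,-0.4],
  [0,0,-0.4],
], turn=[0,0,0,0,0,0])

```text
time_s: 17.92
ee_pos: [404.9, 305.8, 137.0]
ee_rot: [-179.9, 0.0, 123.3]
force: [-0.7, -0.7, -2.6]
gripper_width: 60.0
gripper_force: 30.0
```

```bash
python3 -c "
from h import *
go((510.2,-41,130,-16))"
```

```text
at [404.9 305.8 137. ] phi 33.3 t 17.93 F [-0.7 -0.7 -2.6] w 60.0 g 30.0
[-1.1587, -0.3421, 0.0233] 0.1371
```

Emit:
step_arm([
  [-0.1,-0.03,0],
  [-0.25,-0.08,0],
  [-0.42,-0.12,0],
  [-0.6,-0.18,0],
  [-0.78,-0.23,0],
  [-0.9,-0.29,0],
  [-0.98,-0.33,0],
  [-0.98,-0.342,0],
  [-0.98,-0.342,0],
], turn=[0.02,0.04,0.065,0.09,0.115,0.13,0.137,0.137,0.137])

```text
time_s: 19.05
ee_pos: [480.5, 4.9, 136.8]
ee_rot: [-179.8, 0.0, 74.0]
force: [0.4, 1.3, -2.1]
gripper_width: 60.0
gripper_force: 30.0
```

```bash
python3 -c "
from h import *
go((510.2,-41,130,-16),(510.2,-41,75,-16))"
```

```text
at [480.5   4.9 136.8] phi -16.0 t 19.05 F [ 0.4  1.3 -2.1] w 60.0 g 30.0
[-0.1198, 0.1372, 0.0227] 0.0001
[-0.1198, 0.1372, 0.206] 0.0001
```

Emit:
step_arm([
  [-0.06,0.07,0],
  [-0.115,0.13,0.01],
  [-0.12,0.137,0.023],
  [-0.12,0.137,0.05],
  [-0.12,0.137,0.12],
  [-0.12,0.137,0.18],
  [-0.12,0.137,0.204],
  [-0.12,0.137,0.204],
], turn=[0,0,0,0,0,0,0,0])

```text
time_s: 20.05
ee_pos: [510.7, -40.8, 76.3]
ee_rot: [-179.9, -0.0, 74.1]
force: [0.0, -0.4, -2.4]
gripper_width: 59.3
gripper_force: 30.0
```

Run:
```python
from h import *
go((510.2,-41,75,-16))
A=tile(avg("top",3),275,135,100,100,4);B=tile(avg("scene",3),275,160,100,100,4)
cv2.imwrite("pics/p8.png",np.hstack([A,B]))
```

```text
at [510.7 -40.8  76.3] phi -15.9 t 20.05 F [ 0.  -0.4 -2.4] w 59.3 g 30.0
[-0.0012, -0.0015, 0.0044] 0.0002
```

View pics/p8.png

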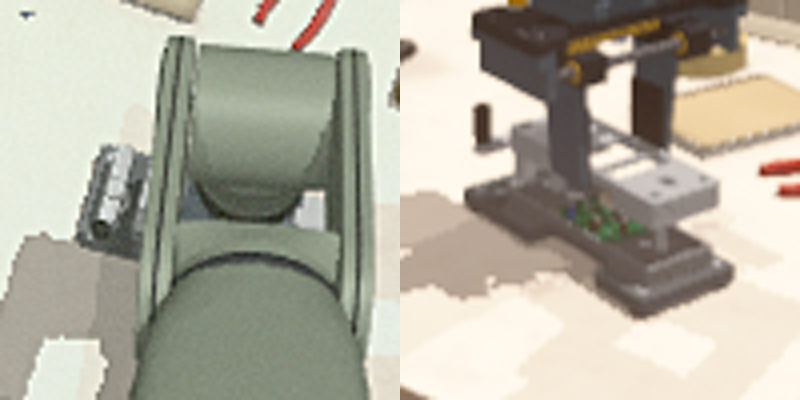

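The mask hangs above the carrier with its slot at (668,182) in line with the small dowel at (660,235). I'll lower it gently.

Emit:
step_arm([
  [-0.001,-0.001,0.015],
  [-0.001,-0.001,0.028],
  [-0.001,-0.001,0.04],
  [-0.001,-0.001,0.05],
  [-0.001,-0.001,0.058],
  [-0.001,-0.001,0.058],
], turn=[0,0,0,0,0,0])

```text
time_s: 21.1
ee_pos: [511.4, -41.1, 59.5]
ee_rot: [180.0, -0.1, 74.0]
force: [1.9, 3.0, -0.3]
gripper_width: 59.8
gripper_force: 30.0
```

Emit:
step_arm([
  [0.002,0,0.01],
  [0.002,0,0.02],
  [0.002,0,0.028],
  [0.002,0,0.034],
  [0.002,0,0.038],
  [0.002,0,0.04],
  [0.002,0,0.04],
], turn=[0,0,0,0,0,0,0])

```text
time_s: 21.98
ee_pos: [511.6, -40.0, 48.2]
ee_rot: [179.9, -0.1, 74.0]
force: [-0.4, 7.2, 7.0]
gripper_width: 59.4
gripper_force: 30.0
```

Emit:
step_arm([
  [0,0,0],
  [0,0,0],
  [0,0,0],
  [0,0,-0.1],
  [0,0,-0.25],
  [0,0,-0.35],
  [0,0,-0.35],
], turn=[0,0,0,0,0,0,0], fingers=-1)

```text
time_s: 22.85
ee_pos: [512.6, -41.5, 154.5]
ee_rot: [179.7, -0.0, 74.0]
force: [0.5, -0.2, -0.8]
gripper_width: 91.3
gripper_force: 0.0
```

```bash
python3 -c "
from h import *
go((502.4,66.4,135,74))"
```

```text
at [512.6 -41.5 154.5] phi -16.0 t 22.85 F [ 0.5 -0.2 -0.8] w 91.3 g 0.0
[0.3364, -0.1317, 0.0649] -0.25
```

Emit:
step_arm([
  [0.336,-0.132,0],
  [0.336,-0.132,0],
  [0.336,-0.132,0],
  [0.336,-0.132,0],
  [0.336,-0.132,0.06],
  [0.336,-0.132,0.06],
  [0.336,-0.132,0.06],
  [0.336,-0.132,0.06],
  [0.336,-0.132,0.06],
  [0.336,-0.132,0.06],
  [0.336,-0.132,0.06],
], turn=[-0.25,-0.25,-0.25,-0.25,-0.25,-0.25,-0.25,-0.25,-0.25,-0.25,-0.25], fingers=0, force=8)

```text
time_s: 24.22
ee_pos: [500.3, 66.6, 133.6]
ee_rot: [-180.0, -0.1, 164.0]
force: [-0.5, 0.8, -0.3]
gripper_width: 45.5
gripper_force: 0.0
```

Run:
```python
from h import *
go((502.4,66.4,77,74))
A=tile(avg("top",3),275,135,100,100,4);B=tile(avg("scene",3),275,160,100,100,4)
cv2.imwrite("pics/p9.png",np.hstack([A,B]))
```

```text
at [500.3  66.6 133.6] phi 74.0 t 24.23 F [-0.5  0.8 -0.3] w 45.5 g 0.0
[-0.0068, 0.0013, 0.1885] -0.0001
```

View pics/p9.png

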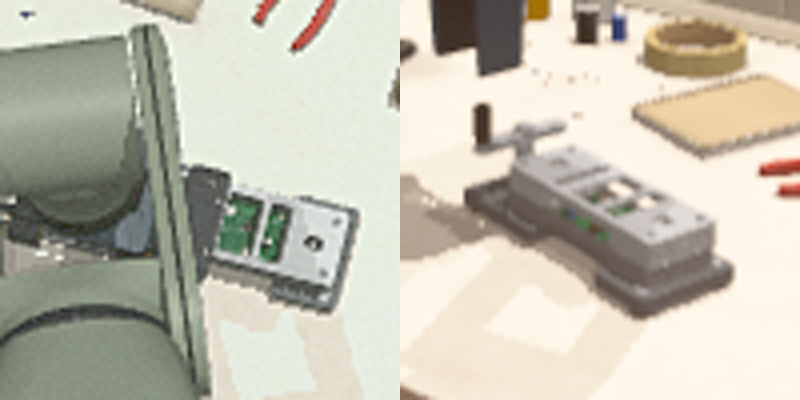

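The scene tile shows the mask flat on the carrier, with the clamp still parked at (520,130). I'll grip the knob and swing the clamp over.

Emit:
step_arm([
  [-0.007,0.001,0.06],
  [-0.007,0.001,0.13],
  [-0.007,0.001,0.18],
  [-0.007,0.001,0.188],
  [-0.007,0.001,0.188],
], turn=[0,0,0,0,0])

```text
time_s: 25.15
ee_pos: [503.2, 66.5, 78.2]
ee_rot: [180.0, 0.0, 164.0]
force: [-0.0, 0.5, 0.5]
gripper_width: 45.6
gripper_force: 0.0
```

Emit:
step_arm([
  [0,0,0],
  [0,0,0],
  [0,0,0],
  [0,0,0],
], turn=[0,0,0,0], fingers=1, force=8)

```text
time_s: 25.65
ee_pos: [503.1, 66.6, 78.2]
ee_rot: [180.0, 0.0, 164.0]
force: [-1.0, 1.4, 0.6]
gripper_width: 13.5
gripper_force: 8.0
```

```bash
python3 -c "
from h import *
a=lambda q:(537.4+36.5*np.cos(np.radians(q)),55.5+36.5*np.sin(np.radians(q)),77,q-90)
go(*[a(q) for q in range(164,70,-6)])"
```

```text
at [503.1  66.6  78.2] phi 74.0 t 25.65 F [-1.   1.4  0.6] w 13.5 g 8.0
[0.0014, -0.0041, 0.0039] 0.0
[0.0007, 0.0086, 0.0039] 0.0167
[-0.0013, 0.0212, 0.0039] 0.0334
[-0.0046, 0.0335, 0.0039] 0.05
[-0.0091, 0.0454, 0.0039] 0.0667
[-0.0149, 0.0567, 0.0039] 0.0834
[-0.0218, 0.0674, 0.0039] 0.1
[-0.0299, 0.0773, 0.0039] 0.1167
[-0.0389, 0.0863, 0.0039] 0.1334
[-0.0488, 0.0943, 0.0039] 0.15
[-0.0594, 0.1012, 0.0039] 0.1667
[-0.0708, 0.107, 0.0039] 0.1834
[-0.0827, 0.1116, 0.0039] 0.2
[-0.095, 0.1149, 0.0039] 0.2167
[-0.1076, 0.1169, 0.0039] 0.2334
[-0.1203, 0.1175, 0.0039] 0.25
```

Emit:
step_arm([
  [0.0007,0.0086,0],
  [-0.0013,0.0212,0],
  [-0.0046,0.0335,0],
  [-0.0091,0.0454,0],
  [-0.0149,0.0567,0],
  [-0.0218,0.0674,0],
  [-0.03,0.0773,0],
  [-0.039,0.0863,0],
  [-0.049,0.0943,0],
  [-0.0594,0.1012,0],
  [-0.0708,0.107,0],
  [-0.0827,0.1116,0],
  [-0.095,0.115,0],
  [-0.1076,0.117,0],
  [-0.12,0.1175,0],
  [-0.126,0.1175,0],
  [-0.126,0.1175,0],
], turn=[0.0167,0.0334,0.05,0.0667,0.0834,0.1,0.1167,0.1334,0.15,0.1667,0.1834,0.2,0.2167,0.2334,0.25,0.25,0.25])

```text
time_s: 27.78
ee_pos: [549.2, 92.1, 78.2]
ee_rot: [-180.0, -0.2, 73.9]
force: [-0.8, 6.8, 0.7]
gripper_width: 13.7
gripper_force: 8.0
```

Emit:
step_arm([
  [0,0.005,0],
  [0,0.01,0],
  [0,0.012,0],
], turn=[0,0,0])

```text
time_s: 28.15
ee_pos: [550.1, 91.7, 78.1]
ee_rot: [-179.6, -0.2, 73.9]
force: [-7.5, 10.7, 4.4]
gripper_width: 14.0
gripper_force: 8.0
```

At the stop: the force jumped and the knob moved less than 1 mm. I release and retreat.

Emit:
step_arm([
  [0,0.006,0],
  [0,0.006,0],
  [0,0.006,0],
  [0,0.006,-0.1],
  [0,0.006,-0.25],
  [0.3,0.006,-0.4],
  [0.6,0,-0.4],
  [0.6,0,-0.4],
  [0.6,0,-0.4],
  [0.6,0,-0.4],
], turn=[0,0,0,0,0,0,0,0,0,0], fingers=0)

```text
time_s: 29.4
ee_pos: [601.6, 261.5, 197.4]
ee_rot: [-180.0, 0.1, 74.0]
force: [-0.2, -0.4, 0.1]
gripper_width: 45.3
gripper_force: 0.0
```

Run:
```python
from h import *
go()
A=tile(avg("top",3),275,135,100,100,4);B=tile(avg("scene",3),275,160,100,100,4)
cv2.imwrite("pics/p10.png",np.hstack([A,B]))
```

```text
at [601.6 261.5 197.4] phi -16.0 t 29.4 F [-0.2 -0.4  0.1] w 45.3 g 0.0
```

View pics/p10.png

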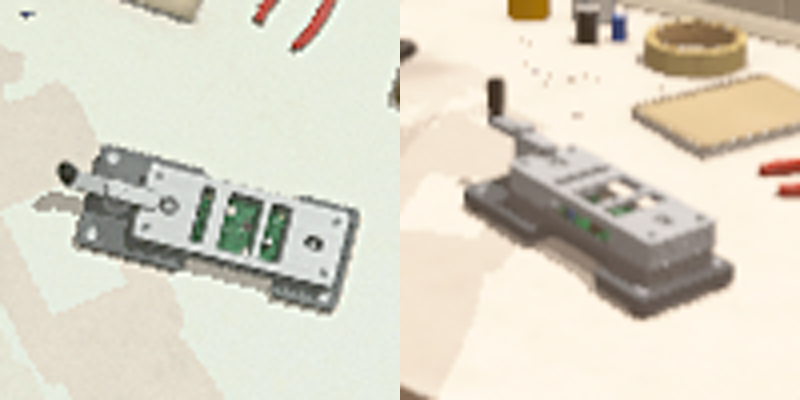

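The final picture shows the carrier, board and mask stacked on the jig. The clamp lies along the jig, with its jaw over the mask's end at (150,195) and the knob at (66,172). I'm handing the job in.

```bash
python3 -c "
from workcell import env
print(env.job_done())"
```

```text
the job is handed in; nothing more can be done
None
```

The carrier with its board and the long mask are seated on the dowels, the clamp is turned to its stop over the mask's end, and the job was handed in at about 30 s (no verdict was returned).

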